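# Pin back the sprung vice arm of a key-cutting machine

## Robot

A 7-joint arm with a two-finger parallel gripper is mounted at the origin on the work surface. World frame = base frame: x ahead of the robot, y to its left, z up, the work surface at z = 0. Lengths are in m, angles in rad, forces in N, time in s.
With the tool pointing down it reaches from about 0.425 to 0.925 m from the base axis. Payload 6.8 kg.
Tool frame: the origin (TCP) lies midway between the tips of the shut fingers; the grasp point (between the pads) lies 19 mm behind it (grip_point_offset is the z of the grasp point in the tool frame, in m); z points along the fingers, y is the line along which they close (so a half turn about z gives the same grasp; the last joint's range is limited). The gripper opens to 85 mm and grips with 20 to 120 N. Pads are 22 mm wide; open, the fingers measure 114 mm over their backs; the gripper's body (76 mm by 85 mm) begins 54 mm behind the grasp point. The pads swing forward as they close: fully open they stand 13 mm farther back than shut.
Start: joints at [-1.29, 0.477, 0.022, 1.555, -0.011, 1.109, -0.083], TCP at [0.256, 0.625, 0.231] pointing down, gripper open.
Joint ranges: [-2.96, 2.96], [-0.34, 2.1], [-1.41, 1.46], [0.24, 2.44], [-1.37, 4.51], [0.17, 1.92], [-2.96, 2.96]. Speed limits (rad/s): [2.39, 2.39, 3.14, 3.14, 3.14, 3.14, 3.14].

## Interface

Orientations are given as a rotation vector (axis times angle).
In Python, from bench import get_obs, grab_frame, calibration, hand_in, grip_point_offset gives the robot as it stands.
- The arm moves only by the shell command python3 -m pendant 'ROWS' [OPENING] [FORCE]. ROWS is a JSON object of lists of equal length, an entry for each row: "translation": the shift along the world's x, y, z in units of 25 mm (1.0 is 25 mm), a list of three; "delta_rot": the turn, a rotation vector about the world's x, y, z in units of 5 degrees (1.0 is 5 degrees), a list of three. In form: {"translation": [[dx, dy, dz], ...], "delta_rot": [[rx, ry, rz], ...]}. A call has 1 to 12 rows; each row is the pose to reach, as a shift and turn from the pose commanded when the call began; what a row does not reach only later rows make up. A row lasts 1/8 s, in which the tool goes at most 62.5 mm and 10.7 degrees, less where a joint would pass 70% of its speed; a pose out of reach is approached as far as the arm can. A call with a gripper value outside its range is refused whole. OPENING is the opening, from 0 (shut) to 1 (fully open), set as the call begins (- or left out, the last holds). The fingers move at their own pace and stop on an object; FORCE is the grip in N (left out, the last holds). Time passes only in rows, so rows that repeat a pose let the fingers close. It gives the time, the measured TCP pose, the force, the opening and the grip force at its end, in the units of the state.
- get_obs(): the state, without advancing time (a new reading comes with each control period).
- grab_frame(name): name is "scene" or "top"; returns (picture, depth): 480x640x3 uint8, red, green, blue; 480x640 float32, m along the optical axis (not along the pixel's ray), 0 where there is no reading.
- calibration(name): a dict with "K" (3x3 intrinsics, pixels), "k1" (the pictures are not rectified: a ray, as slopes to the right and down, at radius r is drawn at 1 + k1 r^2 times it, then the intrinsics apply), "rvec" (rotation vector, rad) and "tvec" (3), from world to camera coordinates, as OpenCV has them. Camera axes: x right, y down, z forward; pixel columns grow to the right and rows downward; lengths in m; the calibration is good to about 2 mm. A picture is of the moment at which its call begins. calibration takes no time and is no camera call.
- hand_in(): hands the job in; it is judged then, once.
The state is a dict: "clock": time; "joints": joint angles; "qvel": joint speeds; "tau": joint torques, N m; "tcp_pos": TCP position; "orientation": TCP orientation; "contact_force": force on the tool from outside, world axes, zero at the start; "moment": the same for the moment, N m; "grip_width": finger opening in m; "gripper_force": force on a finger pad.
Only numpy, scipy, OpenCV 4.12 (cv2) and the standard library are available. Lean on these libraries where they do the work, as an engineer would, in place of code of your own. Each camera call takes 0.05 s, during which the arm holds its last target. There are 200 camera calls.

## Task

The key vice of the cutting machine sits on a sprung arm that swings towards the cutter wheel. Take the long stop pin, the tallest of the three in the wooden rack, swing the arm away from the cutter against its spring, and push the pin fully down into the parking slot in the machine's bed on the cutter side of the arm, so that the arm stays held back against the pin when you let go.

Things in the scene. Friction and masses are not known exactly. Their poses are not given: they have to be found in the camera images.
- stop_pin_grip (a point): Centre of the head of the stop pin: loose plain steel pin, 0.2 kg, upright in one of the rack's 3 holes, the tallest thing there (a pin with equal head but 30 mm lower and a thin headless punch are not it). Head: cylinder 24 mm wide, 30 mm high; shank 16 mm wide, 78 mm long, its last 10 mm tapering to 8. Foot 93 mm below this point, top 15 above. z up the pin. At start 99 mm above the table.
- pin_rack: Fixed wooden block, 70 mm (its x) by 200 mm (its y) by 40 mm high; origin under its centre. Three upright holes 34 mm deep lie on its y axis at -65, 0 and +65 mm; any of them may hold the stop pin. The jaws have most room when they close along the rack's x, across the row.
- parking_slot (a point): Mouth centre of the slot in the top of the machine's fixed grey bed (280 x 260 mm, 40 mm high). Slot 20 mm along x, 19 along y, 34 deep; with the pin on its bottom the head's centre is 59 mm above this point. z up. In these axes (mm): bed centre (30, -50); arm's pivot (120, 20); cutter wheel (-15, -150), 53 high over the bed; behind it a motor with orange cover, y below -165, 75 high.
- vice_arm (a joint): Sprung arm, rad: 0 at rest by the cutter, grows clockwise from above, at most 1.05. From its pivot it points along (-cos(q-0.75), sin(q-0.75)) in the slot's axes; at 0.75 a pin centred in the slot just touches its side. Steel bar 24 mm wide, 14 to 28 mm above the bed; vice block 36 wide, top 30, at 150 to 200 mm from the pivot. 120 mm out, the spring pushes back 1.2 N at 0, 3.2 N at 0.75.
There are look-alikes about, which are no part of the job. Leave any yellow look-alike of the part that bears stop_pin_grip alone.

How it is judged:
By the outcome, as a careful person would: the job done as asked, in the order asked, and still so for the second after the job is handed in, with the robot touching nothing.
It also fails if it takes over 45 s, if anything falls off the work surface, if the arm or the gripper's body presses on something with over 40 N, if the wrist force passes 120 N, or if a joint passes its speed limit or range.

## Working session

There is one attempt and no reset: what is moved stays moved. The work goes in short steps, Python scripts to look and compute and a shell command to move; the robot and the scene stay as the last step left them, time stands still between calls to the robot, and variables do not carry over. Pictures are saved under pics/ and viewed, at most 10 in all, crops included, and the job is handed in when it is done.

```bash
mkdir -p pics
cat > h.py <<'E'
import numpy as np, cv2
from bench import *
def cam(n):
    c=calibration(n); K=np.array(c["K"]); R=cv2.Rodrigues(np.array(c["rvec"],float))[0]; t=np.array(c["tvec"],float)
    return K,c["k1"],R,t
def ray(n,u,v):
    K,k1,R,t=cam(n); d=np.array([k1,0,0,0],float)
    p=cv2.undistortPoints(np.array([[[u,v]]],float),K,d)[0,0]
    return -R.T@t, R.T@np.array([p[0],p[1],1.])
def onz(n,u,v,z):
    o,d=ray(n,u,v); return o+d*(z-o[2])/d[2]
def cloud(n,D):
    K,k1,R,t=cam(n); h,w=D.shape
    uv=np.stack(np.meshgrid(np.arange(w),np.arange(h)),-1).reshape(-1,1,2).astype(float)
    p=cv2.undistortPoints(uv,K,np.array([k1,0,0,0],float))[:,0]
    P=np.c_[p,np.ones(len(p))]*D.reshape(-1,1)
    return ((P-t)@R).reshape(h,w,3)
def proj(n,P):
    K,k1,R,t=cam(n)
    return cv2.projectPoints(np.array(P,float).reshape(-1,1,3),cv2.Rodrigues(R)[0],t,K,np.array([k1,0,0,0],float))[0][:,0]
E
python3 - <<'E'
from h import *
for n in("scene","top"):
    I,D=grab_frame(n); np.savez(f"{n}0.npz",I=I,D=D); cv2.imwrite(f"pics/{n}0.png",I[:,:,::-1]); K,k1,R,t=cam(n); print(n,K[0,0],k1,-R.T@t,R[2])
print(get_obs(),grip_point_offset)
E
```

```text
scene 549.0286261758606 -0.0010982104653995985 [1.18670798 0.36769398 0.80542195] [-0.64421905 -0.25257618 -0.72193288]
top 566.8529450654983 -0.08369251646443576 [0.35025937 0.12874702 1.2061046 ] [ 0.21674727  0.02174598 -0.97598552]
{'clock': 0.1, 'joints': array([-1.29007723,  0.47772528,  0.02233396,  1.55633718, -0.01152286,
        1.10932653, -0.08310606]), 'qvel': array([-0.0003615 , -0.00174529,  0.00103583, -0.00296421, -0.00033236,
       -0.00172117,  0.00179728]), 'tau': array([ 3.73430594e-03, -5.97765648e+01,  1.61325060e+00, -2.81956619e+01,
        1.27726916e-02,  5.03951189e-03, -2.54055230e-07]), 'tcp_pos': array([0.25568538, 0.62411976, 0.23042402]), 'orientation': array([-6.06853720e-01, -3.08219141e+00,  2.59675243e-03]), 'contact_force': array([-0.18861302, -0.27273   , -1.02286939]), 'moment': array([-0.00776588, -0.02589022,  0.02625713]), 'gripper_force': 0.0, 'grip_width': 0.08508620579427555} -0.0187
```

View pics/scene0.png

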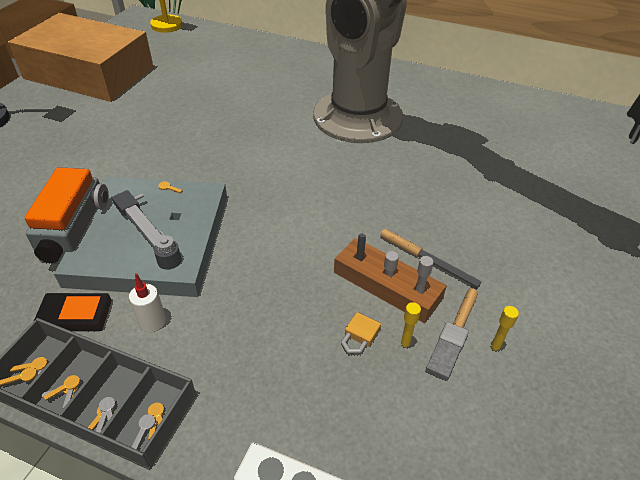

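View pics/top0.png

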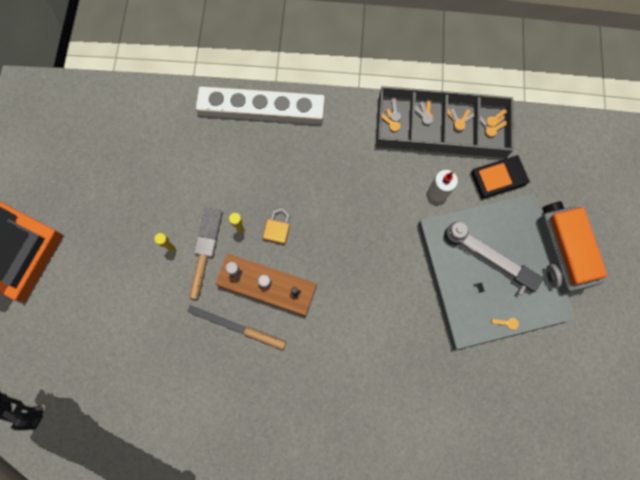

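The scene view shows the tallest pin at (425,265), at the end of the rack nearest the viewer. The slot is at (176,216) and the arm runs from its pivot at (166,250) to the vice at (125,200). In the top view the pin is at (233,268), the slot at (480,288) and the pivot at (458,231). Next I'll measure these.

Run:
```python
from h import *
C={}
for n in("scene","top"):
    f=np.load(f"{n}0.npz"); C[n]=(f["I"],cloud(n,f["D"]),f["D"])
I,P,D=C["top"]; S,Q,_=C["scene"]
print("table z",np.median(P[400:440,300:400,2]),np.median(Q[380:420,300:330,2]))
# pin tops in both clouds
def top(P,box,z0,nm):
    u0,u1,v0,v1=box; p=P[v0:v1,u0:u1].reshape(-1,3); m=p[:,2]>z0; p=p[m]
    print(nm,len(p),p.mean(0).round(4),p[:,2].max().round(4),(p.min(0)[:2]+p.max(0)[:2])/2,np.ptp(p,0).round(3))
top(P,(222,245,258,280),.105,"pinT"); top(Q,(412,438,250,295),.107,"pinS")
top(P,(255,275,272,292),.075,"midT"); top(P,(285,305,283,303),.06,"punT")
top(P,(226,246,208,232),.08,"yel1"); top(P,(152,176,230,254),.08,"yel2")
# rack top hull
for n,(I_,P_,D_) in C.items():
    m=(abs(P_[...,2]-.04)<.006)
    lab=cv2.connectedComponentsWithStats(m.astype(np.uint8),connectivity=4)
    for i in range(1,lab[0]):
        if lab[2][i,4]>300:
            xy=P_[lab[1]==i][:,:2]; r=cv2.minAreaRect((xy*1000).astype(np.float32)); print(n,lab[2][i],np.median(P_[lab[1]==i][:,2]).round(4),r)
# slot: onz at z=.04
for n,box in(("top",(470,492,278,298)),("scene",(165,188,207,226))):
    I_=C[n][0]; u0,u1,v0,v1=box; g=cv2.cvtColor(I_,cv2.COLOR_RGB2GRAY)[v0:v1,u0:u1]; d=g<(np.median(g)+g.min())/2
    v,u=np.nonzero(d); print(n,"slot",len(u),u.mean()+u0,v.mean()+v0,u.min()+u0,u.max()+u0,v.min()+v0,v.max()+v0,onz(n,u.mean()+u0,v.mean()+v0,.04), "depth min",np.min(C[n][1][v0:v1,u0:u1,2]))
cv2.imwrite("pics/crops.png",np.hstack([cv2.resize(S[160:300,20:240,::-1],None,fx=1.8,fy=1.8,interpolation=3),cv2.resize(I[190:350,410:620,::-1],(400,252),interpolation=3)]) if 0 else np.vstack([cv2.resize(S[165:300,20:240,::-1],(480,294),interpolation=3),cv2.resize(I[190:350,400:620,::-1],(480,300),interpolation=3)]))
o=get_obs(); print(cv2.Rodrigues(o["orientation"])[0].round(3))
```

```text
table z -0.0005415216716424353 -0.00044832057465599064
pinT 123 [0.5297 0.3029 0.1306] 1.2061 [0.44705856 0.22318393] [0.194 0.189 1.099]
pinS 145 [0.5592 0.3088 0.1362] 0.8054 [0.8555406  0.33132219] [0.662 0.073 0.698]
midT 115 [0.517  0.2443 0.0827] 0.0882 [0.51730273 0.24457553] [0.022 0.023 0.013]
punT 51 [0.5003 0.1812 0.0889] 0.0987 [0.50096937 0.18121422] [0.012 0.012 0.038]
yel1 146 [0.633  0.3109 0.1031] 0.1123 [0.63546172 0.31237574] [0.025 0.024 0.032]
yel2 158 [0.5779 0.4545 0.1096] 1.2061 [0.47090508 0.29975763] [0.241 0.342 1.126]
scene [406   5 234  47 913] 0.0401 ((-611.089111328125, 309.2525329589844), (25.21581268310547, 721.731689453125), 0.5860901474952698)
scene [ 18  54 133  37 530] 0.04 ((171.30963134765625, -732.98974609375), (169.1772918701172, 356.2065734863281), 33.54105758666992)
scene [   54   176   171   110 11228] 0.0394 ((590.7456665039062, -241.85964965820312), (286.5946960449219, 269.3453674316406), 17.92693519592285)
scene [ 334  238  113   73 2792] 0.0392 ((518.9549560546875, 242.75599670410156), (201.7299041748047, 75.2822265625), 75.560256958007
[... 610 characters left out ...]
312, 348.352783203125), (146.63763427734375, 58.04802322387695), 88.23051452636719)
top [  420   194   155   155 13283] 0.0394 ((589.4165649414062, -237.49240112304688), (280.8830261230469, 263.35699462890625), 17.820770263671875)
top [ 216  253  100   62 2766] 0.0394 ((517.7568969726562, 244.4414520263672), (199.12274169921875, 70.81493377685547), 75.79901123046875)
top slot 55 479.4909090909091 286.8363636363636 474 483 283 291 [ 0.54653877 -0.201429    0.04      ] depth min 0.0031427296391036896
scene slot 65 174.8 216.01538461538462 170 180 213 219 [ 0.54771835 -0.19959711  0.04      ] depth min 0.018769221198426136
[[-0.925  0.379 -0.001]
 [ 0.379  0.925 -0.002]
 [-0.    -0.002 -1.   ]]
```

View pics/crops.png

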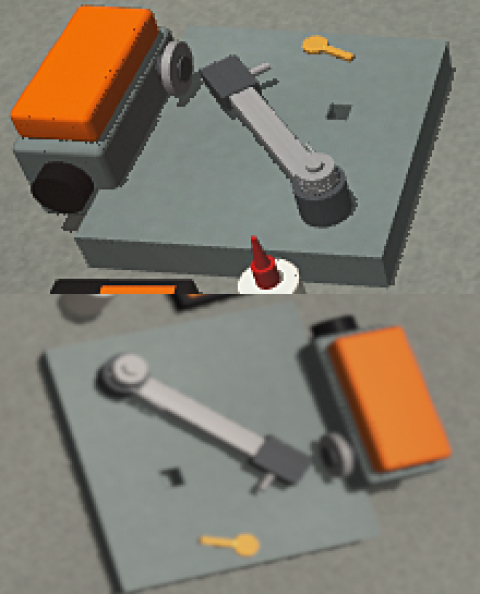

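The measurements agree with each other. The slot is at about (0.547, -0.2007) with bed yaw 17.9°. The pin is at about (0.534, 0.307), and the rack's short axis points at -14.3°. I'll move above the pin now.

```bash
python3 -m pendant '{"translation":[[11.1,-12.7,-1],[11.1,-12.7,-1],[11.1,-12.7,-1],[11.1,-12.7,-1],[11.1,-12.7,-1],[11.1,-12.7,-1],[11.1,-12.7,-1],[11.1,-12.7,-1],[11.1,-12.7,-1],[11.1,-12.7,-1]],"delta_rot":[[0,0,-16.4],[0,0,-16.4],[0,0,-16.4],[0,0,-16.4],[0,0,-16.4],[0,0,-16.4],[0,0,-16.4],[0,0,-16.4],[0,0,-16.4],[0,0,-16.4]]}' 0.7 60
python3 - <<'E'
from h import *
o=get_obs(); R=cv2.Rodrigues(o["orientation"])[0]; print(R.round(3),o["joints"].round(2),np.degrees(np.arctan2(R[1,1],R[0,1])))
f=np.load("scene0.npz"); 
for n,box in(("top",(222,245,255,282)),("scene",(410,440,248,300))):
    f=np.load(n+"0.npz"); P=cloud(n,f["D"]); u0,u1,v0,v1=box; p=P[v0:v1,u0:u1].reshape(-1,3); ok=(p[:,2]<.12)
    q=p[ok&(p[:,2]>.108)]; print(n,len(q),q.mean(0),(q.min(0)+q.max(0))/2,np.ptp(q,axis=0))
E
```

```text
clock: 1.35
tcp_pos: [0.5326, 0.3081, 0.206]
orientation: [-2.476, -1.933, 0.001]
contact_force: [-0.0, -0.5, 1.2]
grip_width: 0.0601
gripper_force: 0.0
[[ 0.243  0.97  -0.001]
 [ 0.97  -0.243  0.   ]
 [-0.    -0.001 -1.   ]] [-0.94  0.43  0.43  1.75 -0.2   1.01 -0.69] -14.04305033711405
top 118 [0.53276717 0.30603704 0.11295104] [0.53275016 0.30589642 0.11312081] [0.02221518 0.02344884 0.00986626]
scene 135 [0.53650745 0.30675079 0.11243963] [0.53647386 0.30637767 0.11206043] [0.02420129 0.02285454 0.00746239]
```

```bash
python3 -m pendant '{"translation":[[0.1,-0.1,-1.5],[0.1,-0.1,-3],[0.1,-0.1,-4.2],[0.1,-0.1,-5],[0.1,-0.1,-5],[0.1,-0.1,-5]],"delta_rot":[[0,0,0],[0,0,0],[0,0,0],[0,0,0],[0,0,0],[0,0,0]]}' 
python3 -m pendant '{"translation":[[0,0,0],[0,0,0],[0,0,0],[0,0,0],[0,0,0],[0,0,0]],"delta_rot":[[0,0,0],[0,0,0],[0,0,0],[0,0,0],[0,0,0],[0,0,0]]}' 0 80
```

```text
clock: 2.1
tcp_pos: [0.5366, 0.3052, 0.0824]
orientation: [2.48, 1.929, 0.003]
contact_force: [-1.1, -1.3, -0.2]
grip_width: 0.06
gripper_force: 0.0
clock: 2.85
tcp_pos: [0.5358, 0.3053, 0.0824]
orientation: [-2.479, -1.928, -0.001]
contact_force: [-2.7, -0.7, 6.0]
grip_width: 0.0221
gripper_force: 78.0
```

```bash
python3 -m pendant '{"translation":[[0,0,0.7],[0,0,2],[0,0,4],[0,0,5.6],[0,0,5.6],[0,0,5.6]],"delta_rot":[[0,0,0],[0,0,0],[0,0,0],[0,0,0],[0,0,0],[0,0,0]]}'
python3 - <<'E'
from h import *
I,D=grab_frame("scene"); cv2.imwrite("pics/lift.png",cv2.resize(I[130:330,320:560,::-1],(720,600)))
print(get_obs()["tcp_pos"])
E
```

```text
clock: 3.6
tcp_pos: [0.5352, 0.3043, 0.2209]
orientation: [-2.48, -1.928, 0.001]
contact_force: [0.0, 0.9, -3.1]
grip_width: 0.0217
gripper_force: 78.7
[0.53488081 0.30418054 0.22014883]
```

View pics/lift.png

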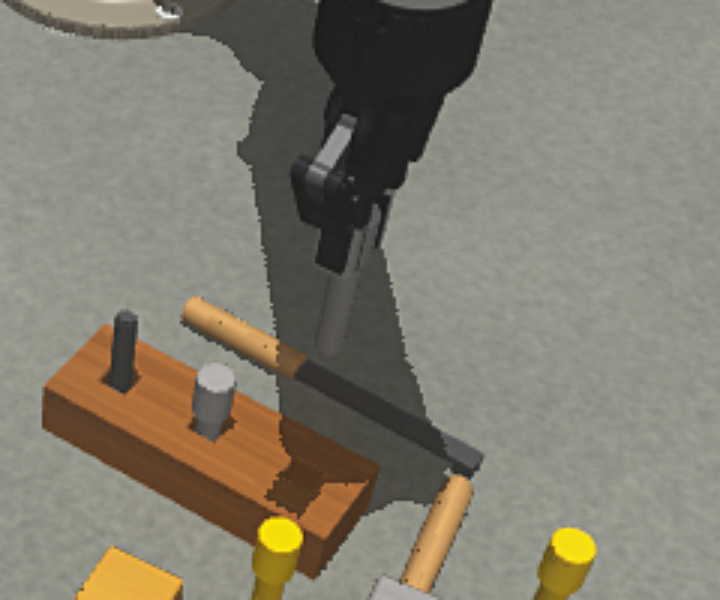

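The pin is held, upright and clear of the rack. Next I'll carry it to a point over the bed on the cutter side of the arm, at slot coordinates (54, -85) mm.

```bash
python3 -m pendant '{"translation":[[0.4,-1.5,0],[1,-4,0],[3.6,-22.8,0],[3.6,-22.8,0],[3.6,-22.8,0],[3.6,-22.8,0],[3.6,-22.8,0],[3.6,-22.8,0],[3.6,-22.8,0],[3.6,-22.8,0],[3.6,-22.8,0],[3.6,-22.8,0]],"delta_rot":[[0,0,-1],[0,0,-2.5],[0,0,-4.5],[0,0,-6],[0,0,-7.5],[0,0,-9],[0,0,-10.5],[0,0,-11.6],[0,0,-11.6],[0,0,-11.6],[0,0,-11.6],[0,0,-11.6]]}'
python3 - <<'E'
from h import *
for n in("scene","top"):
    I,D=grab_frame(n); np.savez(f"{n}1.npz",I=I,D=D)
    if n=="scene": cv2.imwrite("pics/over.png",cv2.resize(I[60:310,0:300,::-1],(720,600)))
o=get_obs(); R=cv2.Rodrigues(o["orientation"])[0]; print(o["tcp_pos"],np.degrees(np.arctan2(R[1,1],R[0,1])),o["joints"].round(2),R[:,2])
for z in(.22,.2,.18,.16,.146): print(z,proj("scene",[o["tcp_pos"][0],o["tcp_pos"][1],z]))
E
```

```text
clock: 5.15
tcp_pos: [0.6249, -0.2652, 0.2199]
orientation: [-3.103, -0.482, 0.003]
contact_force: [-0.4, -0.3, -2.9]
grip_width: 0.022
gripper_force: 78.9
[ 0.62576419 -0.26376793  0.22046944] -72.19866534497181 [-0.18  0.59  0.73  1.59 -0.42  1.13 -0.61] [-0.00125175  0.00124459 -0.99999844]
0.22 [[ 99.30166824 158.34571594]]
0.2 [[102.46145491 167.55837362]]
0.18 [[105.52760865 176.49766555]]
0.16 [[108.50422483 185.17556443]]
0.146 [[110.53665744 191.10063383]]
```

View pics/over.png

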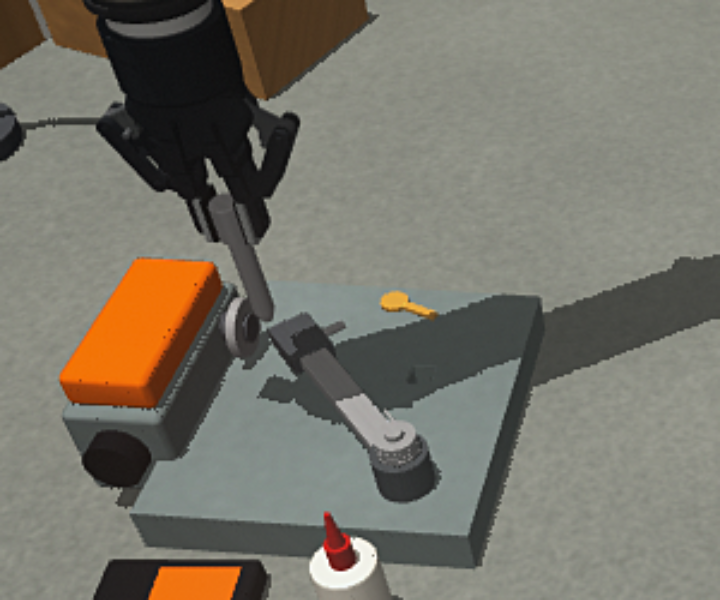

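The pin hangs over the bed beside the cutter, with its foot at about (111,192) in the full frame. That matches the projection, so it is close to upright. I'll measure its axis offset from the depth data.

Run:
```python
from h import *
f=np.load("scene1.npz"); P=cloud("scene",f["D"]).reshape(-1,3); o=get_obs(); t=o["tcp_pos"]
m=(np.hypot(*(P[:,:2]-t[:2]).T)<.03)&(P[:,2]<.205); P=P[m]; print(P[:,2].min())
c=cam("scene"); cp=-c[2].T@c[3]
for a in np.arange(.140,.205,.01):
    q=P[(P[:,2]>=a)&(P[:,2]<a+.01)][:,:2]
    if len(q)<8: continue
    # circle of r=8mm, least squares
    from scipy.optimize import least_squares
    d=(q.mean(0)-cp[:2]); d/=np.linalg.norm(d)
    s=least_squares(lambda x:np.hypot(*(q-x).T)-.008,q.mean(0)+d*.006,loss="soft_l1",f_scale=.001).x
    print(round(a,3),len(q),((s-t[:2])*1000).round(1))
S=np.array([.5467,-.2007]); x=np.array([.9516,.3074]); y=np.array([-.3074,.9516])
for q in(0,.15,.3,.45,.6,.75,.78):
    a=q-.75; p=np.array([120,20])+120*np.array([-np.cos(a),np.sin(a)])+20*np.array([-np.sin(a),-np.cos(a)])
    w=S+(p[0]*x+p[1]*y)/1000; print(q,p.round(1),w.round(4),((w-t[:2])/.025).round(2))
```

```text
0.035125394435295325
0.14 12 [-1.3 -2.8]
0.15 34 [-0.4 -0.6]
0.16 43 [ 0.1 -0.5]
0.17 44 [ 0.  -0.5]
0.18 44 [ 0.3 -0.3]
0.19 46 [ 0.4 -0.4]
0.2 21 [ 0.2 -0.9]
0 [ 45.8 -76.4] [ 0.6138 -0.2593] [-0.48  0.18]
0.15 [ 32.3 -64.3] [ 0.5971 -0.2519] [-1.14  0.47]
0.3 [ 20.6 -50.2] [ 0.5818 -0.2421] [-1.76  0.87]
0.45 [ 11.3 -34.6] [ 0.5681 -0.2301] [-2.31  1.35]
0.6 [  4.3 -17.7] [ 0.5563 -0.2162] [-2.78  1.9 ]
0.75 [0. 0.] [ 0.5467 -0.2007] [-3.16  2.52]
0.78 [-0.5  3.6] [ 0.5451 -0.1974] [-3.23  2.65]
```

The pin is straight and centred to within about 0.5 mm. I'll lower it beside the arm until the foot is about 4 mm above the bed.

```bash
python3 -m pendant '{"translation":[[0,0,-1],[0,0,-2.2],[0,0,-3.2],[0,0,-3.8],[0,0,-4],[0,0,-4]],"delta_rot":[[0,0,0],[0,0,0],[0,0,0],[0,0,0],[0,0,0],[0,0,0]]}'
```

```text
clock: 6.0
tcp_pos: [0.6262, -0.2653, 0.1217]
orientation: [3.104, 0.484, 0.001]
contact_force: [1.0, 0.4, -2.7]
grip_width: 0.0221
gripper_force: 79.0
```

```bash
python3 -m pendant '{"translation":[[-0.5,0.2,0],[-0.8,0.35,0],[-1.15,0.5,0],[-1.5,0.7,0],[-1.8,0.9,0],[-2.1,1.15,0],[-2.35,1.4,0],[-2.6,1.7,0],[-2.8,1.95,0],[-3,2.25,0],[-3.2,2.6,0],[-3.2,2.6,0]],"delta_rot":[[0,0,0],[0,0,0],[0,0,0],[0,0,0],[0,0,0],[0,0,0],[0,0,0],[0,0,0],[0,0,0],[0,0,0],[0,0,0],[0,0,0]]}'
python3 - <<'E'
from h import *
from scipy.optimize import least_squares
for n in("scene","top"):
    I,D=grab_frame(n); np.savez(f"{n}2.npz",I=I,D=D)
    if n=="scene": cv2.imwrite("pics/swept.png",cv2.resize(I[100:300,20:260,::-1],(720,600))); P=cloud(n,D).reshape(-1,3)
o=get_obs(); t=o["tcp_pos"]; print(t,o["contact_force"])
m=(np.hypot(*(P[:,:2]-t[:2]).T)<.03)&(P[:,2]<.11); P=P[m]
c=cam("scene"); cp=-c[2].T@c[3]
for a in np.arange(.045,.105,.01):
    q=P[(P[:,2]>=a)&(P[:,2]<a+.01)][:,:2]
    if len(q)<8: continue
    d=(q.mean(0)-cp[:2]); d/=np.linalg.norm(d)
    s=least_squares(lambda x:np.hypot(*(q-x).T)-.008,q.mean(0)+d*.006,loss="soft_l1",f_scale=.001).x
    print(round(a,3),len(q),((s-t[:2])*1000).round(1),s.round(4))
E
```

```text
clock: 7.5
tcp_pos: [0.5452, -0.1995, 0.1211]
orientation: [-3.103, -0.485, 0.001]
contact_force: [2.0, -2.4, -2.6]
grip_width: 0.022
gripper_force: 78.7
[ 0.5455529  -0.20039446  0.12117108] [ 2.04672091 -3.43884689 -2.76885105]
0.055 32 [-0.8  3.9] [ 0.5448 -0.1965]
0.065 157 [-2.8 16.1] [ 0.5428 -0.1843]
0.075 32 [0.8 1.7] [ 0.5464 -0.1987]
0.085 34 [0.4 1.8] [ 0.546  -0.1986]
0.095 32 [0.8 1.4] [ 0.5463 -0.199 ]
```

View pics/swept.png

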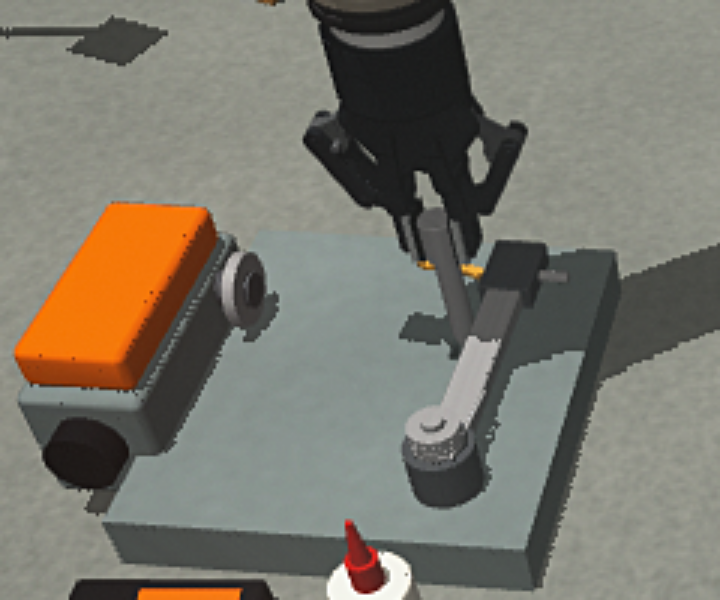

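The arm is swung past the slot by the pin, and the slot's dark edge shows right under the foot at about (455,352) in the crop. The scene view puts the slot about (+1.4, -0.8) mm from the pin, so I'll correct for that and lower.

```bash
python3 -m pendant '{"translation":[[0.05,-0.03,0],[0.05,-0.03,-0.1],[0.05,-0.03,-0.2],[0.05,-0.03,-0.3],[0.05,-0.03,-0.4],[0.05,-0.03,-0.5],[0.05,-0.03,-0.5]],"delta_rot":[[0,0,0],[0,0,0],[0,0,0],[0,0,0],[0,0,0],[0,0,0],[0,0,0]]}'
```

```text
clock: 8.48
tcp_pos: [0.5469, -0.2009, 0.1084]
orientation: [-3.104, -0.484, 0.001]
contact_force: [1.8, -2.8, -4.7]
grip_width: 0.0222
gripper_force: 78.7
```

```bash
python3 -m pendant '{"translation":[[0,0,-0.15],[0,0,-0.3],[0,0,-0.45],[0,0,-0.6],[0,0,-0.75],[0,0,-0.9],[0,0,-1],[0,0,-1]],"delta_rot":[[0,0,0],[0,0,0],[0,0,0],[0,0,0],[0,0,0],[0,0,0],[0,0,0],[0,0,0]]}'
```

```text
clock: 9.48
tcp_pos: [0.5469, -0.201, 0.0834]
orientation: [-3.104, -0.484, 0.001]
contact_force: [1.8, -2.9, -4.7]
grip_width: 0.0221
gripper_force: 78.7
```

```bash
python3 -m pendant '{"translation":[[0,0,-0.05],[0,0,-0.1],[0,0,-0.14],[0,0,-0.14]],"delta_rot":[[0,0,0],[0,0,0],[0,0,0],[0,0,0]]}'
```

```text
clock: 9.98
tcp_pos: [0.5477, -0.2015, 0.0822]
orientation: [-3.104, -0.483, -0.003]
contact_force: [-2.3, -0.7, 15.6]
grip_width: 0.0218
gripper_force: 81.4
```

The pin is on the bottom: the upward force rose to 16 N at the expected height. I'll release it and retreat upward.

```bash
python3 -m pendant '{"translation":[[0,0,0],[0,0,0],[0,0,0],[0,0,0]],"delta_rot":[[0,0,0],[0,0,0],[0,0,0],[0,0,0]]}' 0.6 20
python3 -m pendant '{"translation":[[0,0,0.5],[0,0,1.5],[0,0,3],[0,0,5],[0,0,6],[0,0,6],[-2,2,6],[-4,4,6],[-4,4,6],[-4,4,6]],"delta_rot":[[0,0,0],[0,0,0],[0,0,0],[0,0,0],[0,0,0],[0,0,0],[0,0,0],[0,0,0],[0,0,0],[0,0,0]]}'
python3 - <<'E'
from h import *
for n in("scene","top"):
    I,D=grab_frame(n)
    if n=="scene": cv2.imwrite("pics/end.png",cv2.resize(I[100:300,20:260,::-1],(720,600)))
    P=cloud(n,D).reshape(-1,3); t=np.array([.5467,-.2007])
    q=P[(np.hypot(*(P[:,:2]-t).T)<.03)&(P[:,2]>.1)&(P[:,2]<.125)]; print(n,len(q),np.percentile(q[:,2],[50,90,99]) if len(q) else 0,q.mean(0) if len(q) else 0)
E
```

```text
clock: 10.48
tcp_pos: [0.547, -0.2008, 0.0801]
orientation: [-3.104, -0.484, 0.001]
contact_force: [-0.0, 0.0, -0.5]
grip_width: 0.0511
gripper_force: 0.0
clock: 11.72
tcp_pos: [0.446, -0.0998, 0.2298]
orientation: [-3.102, -0.488, 0.001]
contact_force: [-1.4, 0.9, 0.1]
grip_width: 0.0514
gripper_force: 0.0
scene 141 [0.11190954 0.11481044 0.11654141] [ 0.55361444 -0.20107467  0.10999223]
top 0 0 0
```

View pics/end.png

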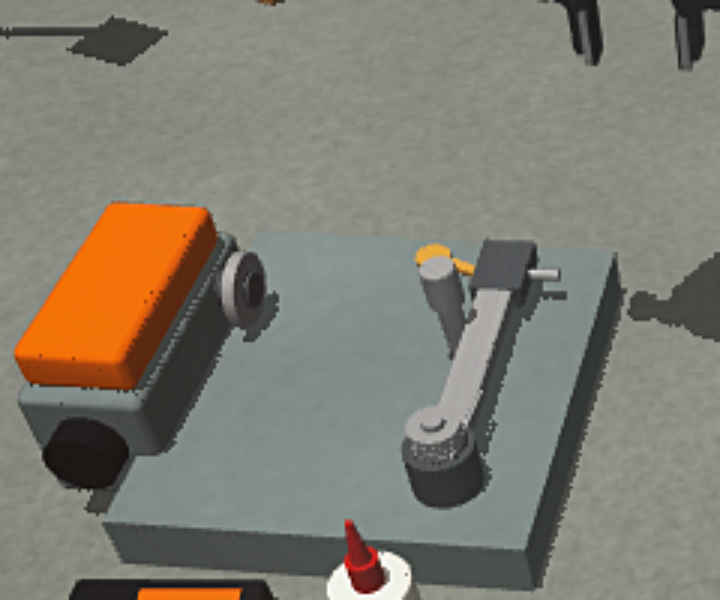

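The pin stands in the slot with its top at about 114 mm, which is the expected height when fully seated. The arm rests against it and the gripper is clear, so I'll hand in.

```bash
python3 -c "from bench import *; print(hand_in())"
```

```text
the job is handed in; nothing more can be done
None
```

The long stop pin is fully seated in the parking slot and holds the vice arm back from the cutter; the job was handed in at about 12 s on the robot's clock with the gripper clear of everything.

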